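# Take the wing nut off the water sampler

### The job

One of the two water samplers on the lab bench has to be opened for cleaning. Unscrew the orange wing nut on top of it counter-clockwise (seen from above), about a quarter turn until it comes free of the thread, lift it straight off the stud, and set it down gently in the dark steel tray, standing upright and let go. Leave the blue nut on the other sampler alone.

Things in the scene. Friction and masses are not known exactly. Their poses are not given: they have to be found in the camera images.
- orange_nut: Orange wing nut, 60-110 g. Knurled skirt 44 dia x 30 high; on it a grip bar 44 long (x), 14 thick (y), 28 high, top at z=58; keep fingertips above z=30. Origin: underside centre, z up. Starts on sampler_orange's cap (z=140), bar within 7 deg of its x line: locked. Turned 75-95 deg CCW from above (bar near y line; stop beyond) it lifts off, clear after 25 mm. Turns easily at constant height, 2 mm play.
- sampler_orange: Fixed upright water sampler with yellow tap (at -x), white caps 100 dia, foot 120 dia. Origin: centre of the underside, z up. Cap top at z=140; from its middle rises a steel stud 23 high, 28 dia over its steep interrupted thread. On the cap red pips mark the x line (nut's bar locked), green pips the y line (bar free). The other sampler is the same size.
- tray: Fixed open dark steel tray, empty, 160 x 140 mm (x, y), 22 high, walls and floor 4 thick. Origin: centre of its underside, z up. The nut may stand anywhere on its floor.
- blue_nut: Blue wing nut, same shape and size as the orange one, on the other sampler (blue tap). Leave it alone. Origin: underside centre, z up, x along its bar.
Not all that is in view belongs to the job. There is more than one size of the orange_nut; the job needs the middle-sized.

How it is judged:
By the outcome, as a careful person would: the job done as asked, in the order asked, and still so for the second after the job is handed in, with the robot touching nothing.
It also fails if it takes over 51 s, if anything falls off the work surface, if the arm or the gripper's body presses on something with over 40 N, if the wrist force passes 120 N, or if a joint passes its speed limit or range.

### The arm

A 6-joint arm with a two-finger parallel gripper is mounted at the origin on the work surface. World frame = base frame: x ahead of the robot, y to its left, z up, the work surface at z = 0. Lengths are in m, angles in rad, forces in N, time in s.
With the tool pointing down it reaches from about 0.3 to 0.875 m from the base axis. Payload 6.4 kg.
Tool frame: the origin (TCP) lies midway between the tips of the shut fingers; the grasp point (between the pads) lies 19 mm behind it; x points along the fingers, y is the direction in which the jaws open and shut, and the axes are right-handed (so a half turn about x gives the same grasp; the last joint's range is limited). The gripper opens to 85 mm and grips with 20 to 120 N. Pads are 22 mm wide; open, the fingers measure 114 mm over their backs; the gripper's body (76 mm by 85 mm) begins 54 mm behind the grasp point. The pads swing forward as they close: fully open they stand 13 mm farther back than shut.
Start: joints at [-1.413, 0.181, 1.607, -0, 1.354, -0.206], TCP at [0.205, -0.537, 0.231] pointing down, gripper open.
Joint ranges: [-2.99, 2.99], [-0.89, 2.07], [0.3, 2.58], [-1.14, 4.28], [0, 2.63], [-3.12, 3.12]. Speed limits (rad/s): [2.57, 2.57, 3.01, 3.14, 3.14, 3.14].

### API

Orientations are given as a unit quaternion [w, x, y, z].
In Python, from bench import ctrl gives the robot as it stands.
- The arm moves only by the tool servo_tool, never from a script. Its argument "targets" is a list of rows, each a list of 7 numbers: the turn, a rotation vector about the tool's x, y, z in rad, then the shift along the tool's x, y, z in mm, then the opening, from -1 (shut) to 1 (fully open). A call has exactly 8 rows; each row is the pose to reach, as a shift and turn from the pose measured when the call began, along the tool's axes at that moment; what a row does not reach only later rows make up. A row lasts 1/8 s, in which the tool goes at most 62.5 mm and 10.7 degrees, less where a joint would pass 70% of its speed; a pose out of reach is approached as far as the arm can. A call with a gripper value outside its range is refused whole. The fingers move at their own pace and stop on an object; the grip force is fixed at half the most. Time passes only in rows, so rows that repeat a pose let the fingers close, or fill a call up. It gives the time, the measured TCP pose, the force and the opening at its end, in the units of the state.
- ctrl.get_obs(): the state, without advancing time (a new reading comes with each control period).
- ctrl.camera(name): name is "side" or "top" or "wrist"; returns a dict with "pixels" (384x512x3 uint8, blue, green, red), "intrinsics" (3x3 intrinsics, pixels), "R" (3x3) and "t" (3): a world point X has camera coordinates R X + t; the wrist camera has in their place "tool_from_camera" (4x4, takes a point from camera to tool coordinates, whose origin is the TCP and whose axes are the tool frame's). Camera axes: x right, y down, z forward; pixel columns grow to the right and rows downward; lengths in m; the calibration is good to about 2 mm. A picture is of the moment at which its call begins: read the wrist's pose just before it. There is no depth.
- ctrl.hand_in(): hands the job in, once; it reports no verdict.
The state is a dict: "time_s": time; "q": joint angles; "dq": joint speeds; "joint_efforts": joint torques, N m; "eef_pos": TCP position; "eef_rot": TCP orientation; "wrist_force": force on the tool from outside, world axes, zero at the start; "torque": the same for the moment, N m; "opening": opening from 0.0 (shut) to 1.0 (fully open).
Only numpy, scipy, OpenCV 4.12 (cv2) and the standard library are available. Lean on these libraries where they do the work, as an engineer would, in place of code of your own. Each camera call takes 0.05 s, during which the arm holds its last target.

## Working session

There is one attempt and no reset: what is moved stays moved. The work goes in short steps, Python scripts to look and compute and a tool call to move; the robot and the scene stay as the last step left them, time stands still between calls to the robot, and variables do not carry over. Pictures are saved under pics/ and viewed, and the job is handed in when it is done.

Besides the shell and the picture viewer there is one more tool, called after "Call:" as name(argument=value, ...) on one line, values as JSON. servo_tool: Moves the arm, as the interface text tells. Its arguments: {"type":"object","properties":{"targets":{"type":"array","items":{"type":"array","items":{"type":"number"}}}},"required":["targets"]}

```bash
mkdir -p pics; ls; cat > h.py <<'E'
import sys; sys.path.insert(0,'.')
import numpy as np, cv2, json
from bench import ctrl
E
python3 - <<'E'
from h import *
o=ctrl.get_obs(); print(o)
for n in ['side','top','wrist']:
    c=ctrl.camera(n); cv2.imwrite(f'pics/{n}0.png',c['pixels'])
    np.savez(f'{n}0.npz',**c)
    print(n,{k:np.round(v,4).tolist() for k,v in c.items() if k!='pixels'})
E
```

```text
pics
{'time_s': 0.0, 'q': array([-1.41333172e+00,  1.81593174e-01,  1.60799685e+00,  4.66531640e-06,
        1.35380400e+00, -2.06307871e-01]), 'dq': array([ 3.74392911e-04,  1.35553336e-03,  7.93426199e-05,  4.23295387e-05,
       -2.94524141e-04,  4.39667259e-04]), 'joint_efforts': array([ 8.02919913e-04, -4.44869363e+01, -3.51333261e+01, -2.64135788e-04,
        8.89063842e-03,  1.30553624e-05]), 'eef_pos': array([ 0.20451141, -0.5368104 ,  0.23036024]), 'eef_rot': array([ 0.12726797,  0.69545947,  0.12854127, -0.69542515]), 'wrist_force': array([-0.5356557 , -0.59658251,  0.11979334]), 'torque': array([-0.06986723,  0.03698378,  0.00319468]), 'opening': 0.9999176545002768}
side {'intrinsics': [[427.7186, 0.0, 253.6868], [0.0, 427.7186, 191.2989], [0.0, 0.0, 1.0]], 'R': [[-0.7845, -0.6198, 0.0194], [-0.3949, 0.4752, -0.7863], [0.4781, -0.6245, -0.6175]], 't': [0.4084, 0.2833, 0.8221]}
top {'intrinsics': [[392.7233, 0.0, 257.9428], [0.0, 392.7233, 186.432], [0.0, 0.0, 1.0]], 'R': [[-0.0197, -0.9995, -0.0241], [-0.9842, 0.0237, -0.1757], [0.1762, 0.0203, -0.9841]], 't': [0.015, 0.5282, 0.8858]}
wrist {'intrinsics': [[313.4872, 0.0, 255.4929], [0.0, 313.4872, 193.7691], [0.0, 0.0, 1.0]], 'tool_from_camera': [[0.0007, -0.3266, 0.9452, -0.1425], [1.0, -0.0005, -0.0009, 0.0007], [0.0007, 0.9452, 0.3266, -0.0852], [0.0, 0.0, 0.0, 1.0]]}
```

View pics/side0.png

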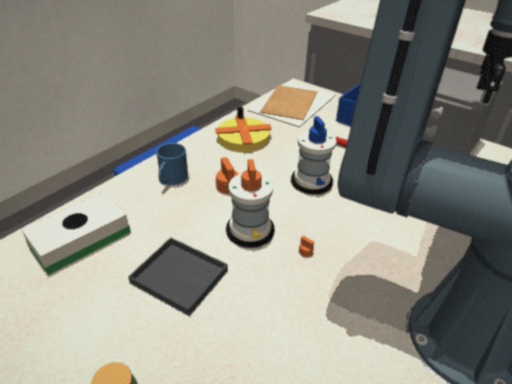

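View pics/top0.png

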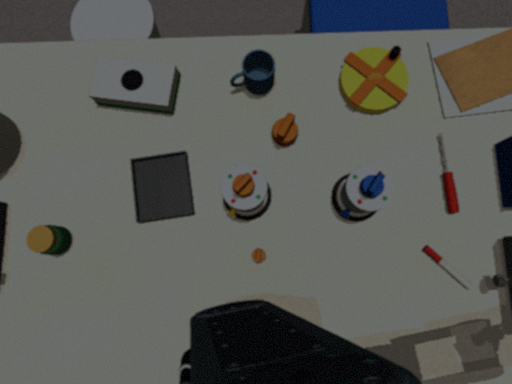

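View pics/wrist0.png

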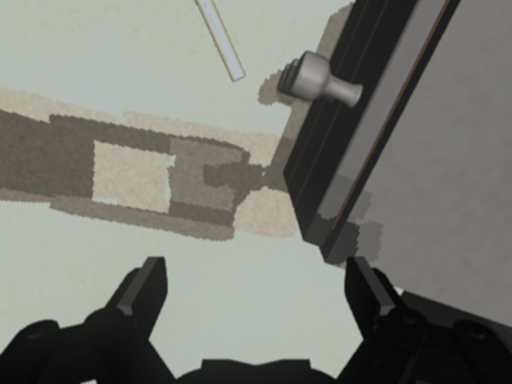

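The top view shows the orange nut on the sampler at about (243,184). The tray is at (163,187) and the blue nut at (372,184). There are loose decoy nuts at (285,129), larger, and (258,255), smaller. I'll zoom in and measure.

```bash
cat >> h.py <<'E'
def ray(c,u,v,z):
    K=c['intrinsics'];d=np.linalg.inv(K)@[u,v,1.]
    R=c['R'];C=-R.T@c['t'];w=R.T@d
    return C+w*(z-C[2])/w[2]
def proj(c,X):
    p=c['R']@np.array(X)+c['t'];p=c['intrinsics']@p;return p[:2]/p[2]
def wristcam(c,o):
    from scipy.spatial.transform import Rotation as Ro
    q=o['eef_rot'];T=np.eye(4);T[:3,:3]=Ro.from_quat([q[1],q[2],q[3],q[0]]).as_matrix();T[:3,3]=o['eef_pos']
    M=np.linalg.inv(T@c['tool_from_camera']);return dict(intrinsics=c['intrinsics'],R=M[:3,:3],t=M[:3,3])
E
python3 - <<'E'
from h import *
t=cv2.imread('pics/top0.png');s=cv2.imread('pics/side0.png')
a=cv2.resize(t[150:225,120:280],None,fx=5,fy=5,interpolation=cv2.INTER_CUBIC)
b=cv2.resize(s[150:320,120:290],None,fx=3.5,fy=3.5,interpolation=cv2.INTER_CUBIC)
cv2.imwrite('pics/a.png',a);cv2.imwrite('pics/b.png',b)
E
```

```text
(no output)
```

View pics/a.png

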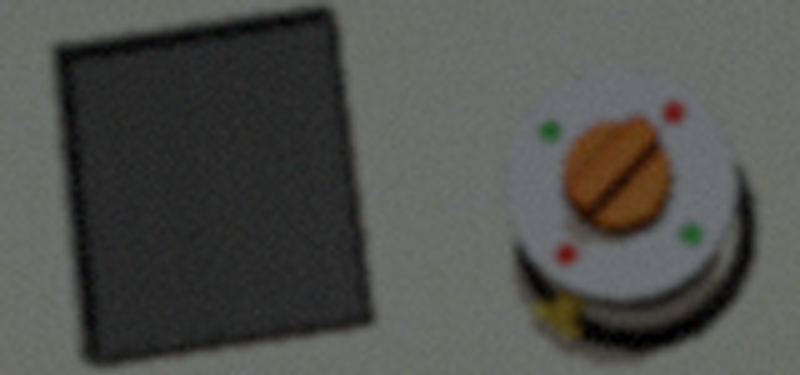

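View pics/b.png

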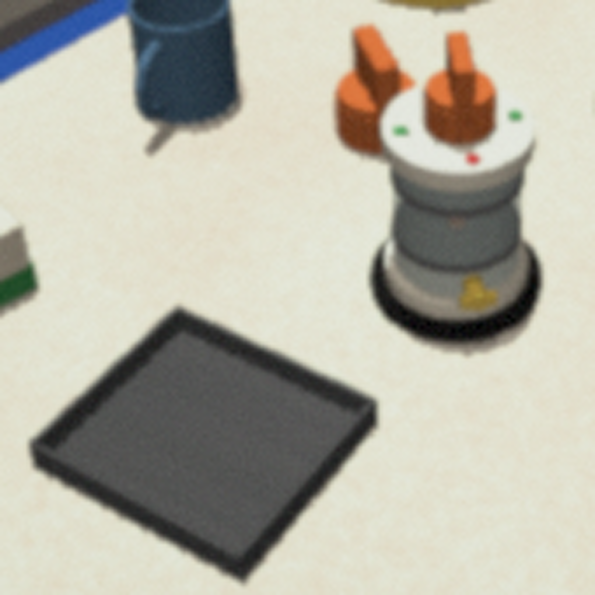

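```bash
python3 - <<'E'
from h import *
T=dict(np.load('top0.npz'));S=dict(np.load('side0.npz'))
f=lambda u,v:((u+.5)/5-.5+120,(v+.5)/5-.5+150)
g=lambda u,v:((u+.5)/3.5-.5+120,(v+.5)/3.5-.5+150)
P={k:ray(T,*f(*p),.14) for k,p in dict(r1=(675,112),r2=(566,254),g1=(549,131),g2=(692,235)).items()}
print(P); print((P['r1']+P['r2'])/2,(P['g1']+P['g2'])/2)
d=P['r1']-P['r2'];e=P['g1']-P['g2'];print(np.degrees(np.arctan2(d[1],d[0])),np.degrees(np.arctan2(e[1],e[0])))
c=[ray(T,*f(*p),.022) for p in [(60,48),(330,12),(372,320),(92,360)]];print('tray',c,np.mean(c,0))
c=[ray(S,*g(*p),.022) for p in [(180,308),(376,405),(243,568),(32,448)]];print('trayS',c,np.mean(c,0))
for n,p in dict(r=(473,159),ga=(401,131),gb=(515,116)).items(): print(n,ray(S,*g(*p),.14))
E
```

```text
{'r1': array([0.54342438, 0.00804336, 0.14      ]), 'r2': array([0.48290292, 0.05548728, 0.14      ]), 'g1': array([0.5364294 , 0.06235225, 0.14      ]), 'g2': array([0.48981027, 0.00179333, 0.14      ])}
[0.51316365 0.03176532 0.14      ] [0.51311983 0.03207279 0.14      ]
-38.09357370848127 52.41040266980162
tray [array([0.60931673, 0.31717029, 0.022     ]), array([0.62428294, 0.18232225, 0.022     ]), array([0.46984005, 0.1599397 , 0.022     ]), array([0.45345197, 0.2957795 , 0.022     ])] [0.53922292 0.23880294 0.022     ]
trayS [array([0.62105189, 0.18244482, 0.022     ]), array([0.46467388, 0.16454266, 0.022     ]), array([0.44276037, 0.30184639, 0.022     ]), array([0.60130555, 0.32052663, 0.022     ])] [0.53244792 0.24234012 0.022     ]
r [0.48003478 0.05175364 0.14      ]
ga [0.53301949 0.05862317 0.14      ]
gb [ 0.48665851 -0.00063268  0.14      ]
```

```bash
cat >> h.py <<'E'
from scipy.spatial.transform import Rotation as Ro
def Rt(o): q=o['eef_rot'];return Ro.from_quat([q[1],q[2],q[3],q[0]]).as_matrix()
def plan(o,p,yaw):
    """p target TCP, yaw deg of tool y axis (mod 180) pointing down; prints rotvec+shift mm"""
    R=Rt(o);b=[]
    cur=np.degrees(np.arctan2(R[1,1],R[0,1]))
    for k in (-360,-180,0,180,360):
        a=np.radians(yaw+k);y=np.array([np.cos(a),np.sin(a),0]);x=np.array([0,0,-1.])
        G=np.stack([x,y,np.cross(x,y)],1)
        rv=Ro.from_matrix(R.T@G).as_rotvec();b.append(rv)
    u=[]
    for r in b:
        if not any(np.linalg.norm(r-v)<1e-3 for v in u):u.append(r)
    print('cur yaw',cur.round(2),'q',o['q'].round(3),'pos',o['eef_pos'].round(4),'t',round(o['time_s'],2),'open',round(o['opening'],3),'F',o['wrist_force'].round(1),'M',o['torque'].round(2))
    print('shift',((R.T@(np.array(p)-o['eef_pos']))*1000).round(1))
    for r in u: print('rot',r.round(4),'deg',np.degrees(np.linalg.norm(r)).round(1))
E
python3 - <<'E'
from h import *
T=dict(np.load('top0.npz'))
print(ray(T,372,184,.198))
o=ctrl.get_obs(); print(Rt(o).round(3));plan(o,[.5115,.0305,.30],52)
E
```

```text
[ 0.50083094 -0.22478957  0.198     ]
[[-0.     0.356 -0.935]
 [ 0.001 -0.935 -0.356]
 [-1.    -0.001 -0.   ]]
cur yaw -69.16 q [-1.413  0.181  1.608  0.     1.354 -0.206] pos [ 0.2046 -0.537   0.2306] t 0.15 open 0.997 F [-0.2 -0.   0.6] M [-0.01 -0.    0.01]
shift [ -68.7 -421.2 -488.8]
rot [-2.1146e+00 -1.5000e-03  5.0000e-04] deg 121.2
rot [1.027e+00 4.000e-04 1.300e-03] deg 58.8
```

Call:
servo_tool(targets=[[0.1,0,0,-40,-20,-25,1],[0.22,0,0,-69,-65,-76,1],[0.35,0,0,-69,-108,-125,1],[0.48,0,0,-69,-150,-175,1],[0.62,0,0,-69,-195,-226,1],[0.75,0,0,-69,-238,-276,1],[0.88,0,0,-69,-282,-327,1],[1.0,0,0,-69,-325,-377,1]])

```text
time_s: 1.15
eef_pos: [0.4259, -0.1266, 0.3002]
eef_rot: [-0.223, 0.671, -0.222, -0.671]
wrist_force: [0.3, -0.9, 0.1]
opening: 1.0
```

```bash
python3 - <<'E'
from h import *
o=ctrl.get_obs();plan(o,[.5115,.0305,.27],52)
E
```

```text
cur yaw -126.7 q [-5.580e-01 -1.790e-01  1.828e+00  1.000e-03  1.493e+00  1.653e+00] pos [ 0.4259 -0.1266  0.3002] t 1.15 open 1.0 F [ 0.3 -0.9  0.1] M [-0.01  0.02 -0.02]
shift [  30.3 -177.1   25.2]
rot [-3.1189e+00 -1.5000e-03  5.0000e-04] deg 178.7
rot [0.0227 0.0003 0.001 ] deg 1.3
```

Call:
servo_tool(targets=[[0.01,0,0,0,-45,6,1],[0.02,0,0,3,-90,13,1],[0.02,0,0,10,-130,19,1],[0.023,0,0,20,-160,23,1],[0.023,0,0,30,-177,25,1],[0.023,0,0,30,-177,25,1],[0.023,0,0,30,-177,25,1],[0.023,0,0,30,-177,25,1]])

```text
time_s: 2.15
eef_pos: [0.5116, 0.0293, 0.2709]
eef_rot: [-0.231, 0.669, -0.23, -0.668]
wrist_force: [0.5, -0.1, -0.5]
opening: 1.005
```

```bash
python3 - <<'E'
from h import *
o=ctrl.get_obs();plan(o,[.5115,.0305,.173],52)
c=ctrl.camera('wrist');cv2.imwrite('pics/w1.png',cv2.resize(c['pixels'],None,fx=1.5,fy=1.5,interpolation=cv2.INTER_CUBIC))
w=wristcam(c,o);np.savez('w1.npz',**w)
for z in(.14,.17,.198): print(proj(w,[.5115,.0305,z])*1.5)
E
```

```text
cur yaw -128.1 q [-1.750e-01  6.000e-03  1.716e+00  1.000e-03  1.419e+00  2.060e+00] pos [0.5116 0.0293 0.2709] t 2.15 open 1.005 F [ 0.5 -0.1 -0.5] M [-0.05 -0.02  0.04]
shift [97.9 -0.8  0.9]
rot [3.1399e+00 1.8000e-03 8.0000e-04] deg 179.9
rot [-0.0017 -0.0005  0.0012] deg 0.1
[383.10170778 277.57092201]
[382.92763181 294.01767079]
[382.72674925 312.99711373]
```

View pics/w1.png

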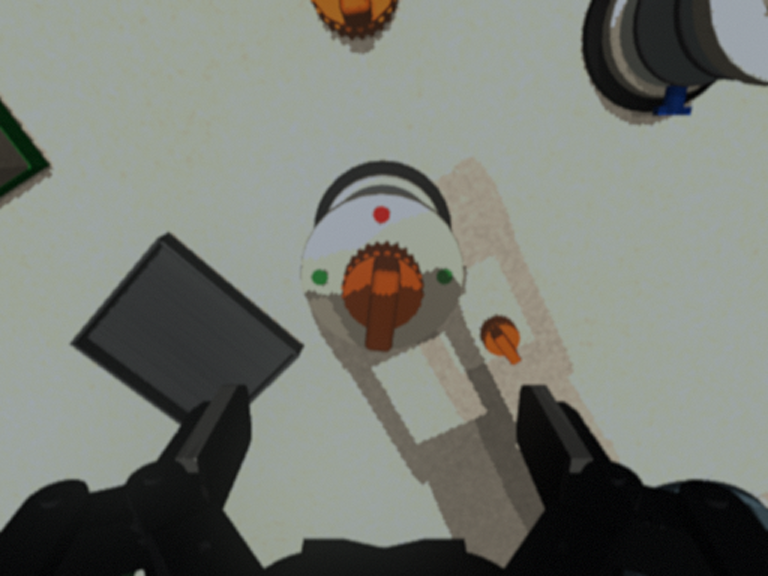

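```bash
python3 - <<'E'
from h import *
i=cv2.imread('pics/w1.png')[220:370,310:460];cv2.imwrite('pics/w1c.png',cv2.resize(cv2.convertScaleAbs(i,alpha=1.3),None,fx=4,fy=4,interpolation=cv2.INTER_CUBIC))
E
```

```text
(no output)
```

View pics/w1c.png

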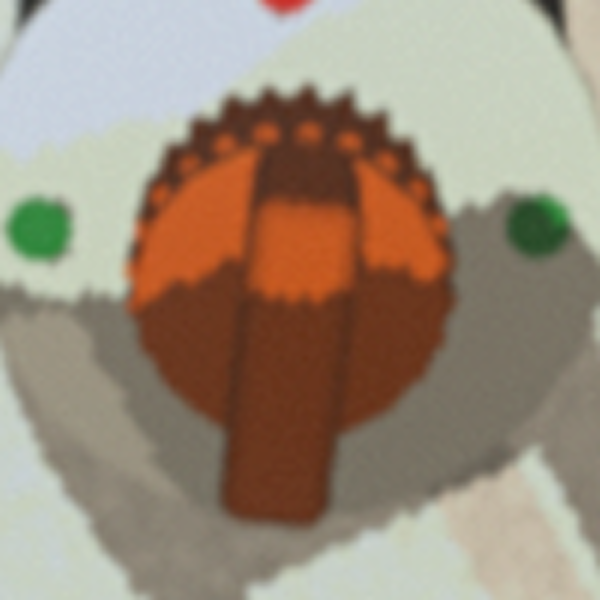

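```bash
python3 - <<'E'
from h import *
w=dict(np.load('w1.npz'))
h=lambda u,v:((310+u/4)/1.5,(220+v/4)/1.5)
a=ray(w,*h(305,203),.198);b=ray(w,*h(273,518),.198);d=a-b
print(a,b,(a+b)/2,np.linalg.norm(d),np.degrees(np.arctan2(d[1],d[0])))
for n,p in dict(g1=(40,228),g2=(538,226)).items(): print(n,ray(w,*h(*p),.14))
r=ray(w,381.5/1.5,214.5/1.5,.14);print(r)
o=ctrl.get_obs();plan(o,[.5115,.0305,.173],90-43.6)
E
```

```text
[0.52754113 0.01575361 0.198     ] [0.4972462 0.0445865 0.198    ] [0.51239367 0.03017005 0.198     ] 0.04182246167553818 -43.583545288382204
g1 [0.53551187 0.06054585 0.14      ]
g2 [0.48897993 0.0006584  0.14      ]
[0.54237169 0.00744046 0.14      ]
cur yaw -128.1 q [-1.750e-01  6.000e-03  1.716e+00  1.000e-03  1.419e+00  2.060e+00] pos [0.5116 0.0294 0.2709] t 2.2 open 1.001 F [1.2 0.3 0.2] M [0.   0.01 0.02]
shift [97.9 -0.7  0.8]
rot [-3.0455e+00 -2.0000e-03 -7.0000e-04] deg 174.5
rot [ 0.0961 -0.0005  0.0013] deg 5.5
```

Call:
servo_tool(targets=[[0.05,0,0,25,0,0,1],[0.096,0,0,50,-1,1,1],[0.096,0,0,75,-1,1,1],[0.096,0,0,90,-1,1,1],[0.096,0,0,97,-1,1,1],[0.096,0,0,97,-1,1,1],[0.096,0,0,97,-1,1,0.3],[0.096,0,0,97,-1,1,0.1]])

```text
time_s: 3.2
eef_pos: [0.5122, 0.0308, 0.1747]
eef_rot: [-0.263, 0.657, -0.262, -0.656]
wrist_force: [-0.7, 0.3, -0.7]
opening: 0.602
```

```bash
python3 - <<'E'
from h import *
o=ctrl.get_obs();plan(o,[.512,.0305,.174],90-43.6)
c=ctrl.camera('wrist');cv2.imwrite('pics/w2.png',cv2.resize(c['pixels'],None,fx=1.5,fy=1.5,interpolation=cv2.INTER_CUBIC))
E
```

```text
cur yaw -133.59 q [-1.720e-01  1.000e-01  1.818e+00  1.000e-03  1.220e+00  2.159e+00] pos [0.5122 0.0308 0.1747] t 3.2 open 0.602 F [-0.7  0.3 -0.7] M [-0.    0.01 -0.02]
shift [ 0.7  0.3 -0.1]
rot [-3.1415e+00 -3.4000e-03 -2.6000e-03] deg 180.0
rot [ 0.0001 -0.0017  0.0021] deg 0.2
```

View pics/w2.png

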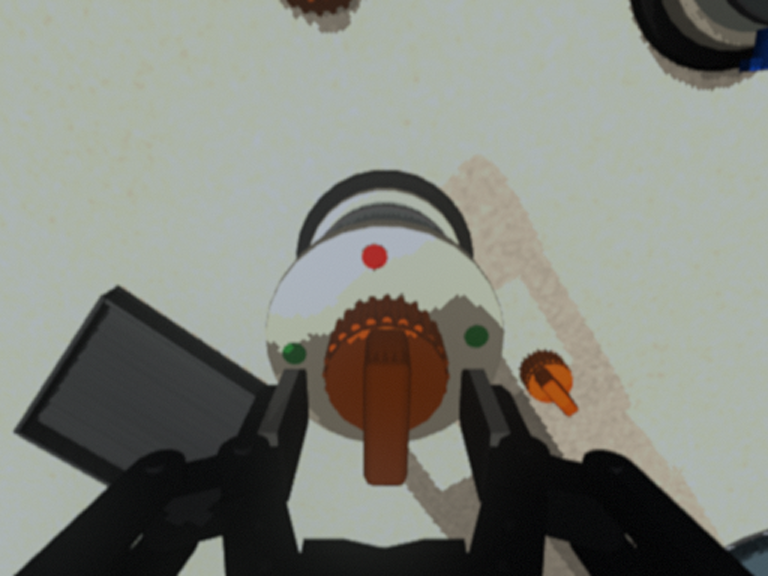

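The bar is centred between the pads, at about (387,400), and square to them. Next I'll close the gripper.

Call:
servo_tool(targets=[[0,0,0,0,0,0,0.0],[0,0,0,0,0,0,-0.3],[0,0,0,0,0,0,-0.5],[0,0,0,0,0,0,-0.7],[0,0,0,0,0,0,-1],[0,0,0,0,0,0,-1],[0,0,0,0,0,0,-1],[0,0,0,0,0,0,-1]])

```text
time_s: 4.25
eef_pos: [0.5122, 0.0308, 0.1747]
eef_rot: [-0.263, 0.657, -0.262, -0.656]
wrist_force: [-0.3, -0.3, 2.1]
opening: 0.147
```

```bash
python3 - <<'E'
from h import *
o=ctrl.get_obs();plan(o,[.512,.0305,.174],90-43.6)
c=ctrl.camera('wrist');cv2.imwrite('pics/w3.png',cv2.resize(c['pixels'],None,fx=1.5,fy=1.5,interpolation=cv2.INTER_CUBIC))
E
```

```text
cur yaw -133.59 q [-1.720e-01  1.000e-01  1.818e+00  1.000e-03  1.220e+00  2.159e+00] pos [0.5122 0.0308 0.1747] t 4.25 open 0.147 F [-0.3 -0.3  2.1] M [-0.   -0.01  0.06]
shift [ 0.7  0.3 -0.1]
rot [-3.1415e+00 -3.5000e-03 -2.7000e-03] deg 180.0
rot [ 0.0001 -0.0017  0.0022] deg 0.2
```

View pics/w3.png

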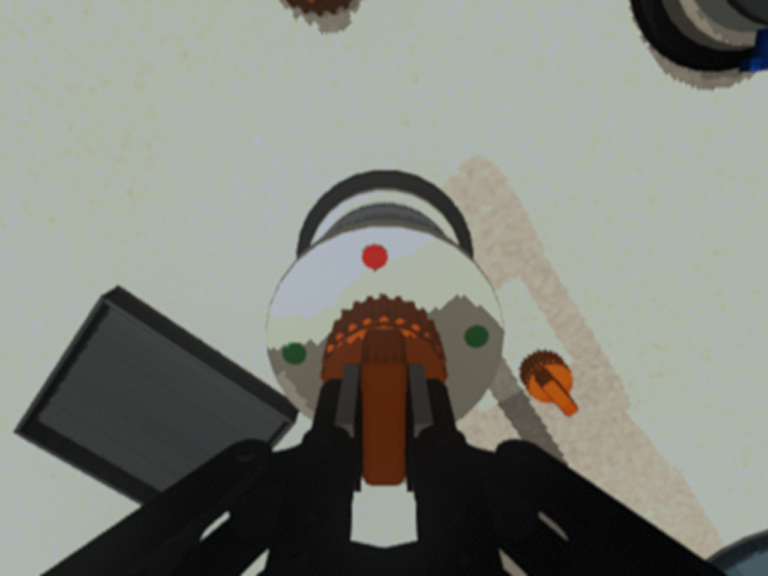

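Call:
servo_tool(targets=[[-0.08,0,0,0,0,0,-1],[-0.18,0,0,0,0,0,-1],[-0.29,0,0,0,0,0,-1],[-0.4,0,0,0,0,0,-1],[-0.51,0,0,0,0,0,-1],[-0.62,0,0,0,0,0,-1],[-0.73,0,0,0,0,0,-1],[-0.83,0,0,0,0,0,-1]])

```text
time_s: 5.3
eef_pos: [0.5121, 0.031, 0.1747]
eef_rot: [0.025, 0.708, 0.026, -0.706]
wrist_force: [-1.1, 1.8, 1.9]
opening: 0.149
```

```bash
python3 - <<'E'
from h import *
o=ctrl.get_obs();plan(o,[.512,.0305,.1747],90-43.6+90)
c=ctrl.camera('wrist');cv2.imwrite('pics/w4.png',cv2.resize(c['pixels'],None,fx=1.5,fy=1.5,interpolation=cv2.INTER_CUBIC))
E
```

```text
cur yaw -85.84 q [-1.720e-01  1.000e-01  1.818e+00  1.000e-03  1.221e+00  1.326e+00] pos [0.5121 0.031  0.1747] t 5.3 open 0.149 F [-1.1  1.8  1.9] M [ 0.15  0.04 -0.02]
shift [0.  0.5 0.1]
rot [ 2.4043e+00 -5.0000e-04  3.3000e-03] deg 137.8
rot [-7.372e-01 -2.600e-03 -4.000e-04] deg 42.2
```

View pics/w4.png

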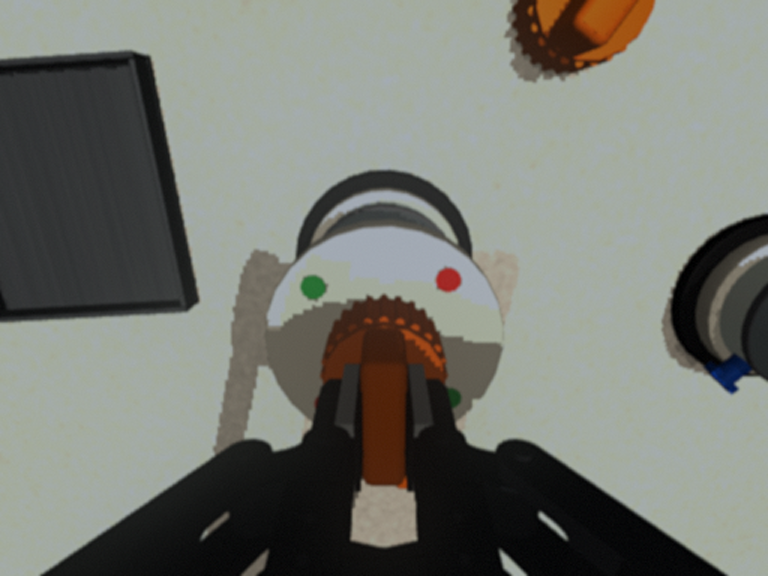

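The nut is turning with the gripper and the moment is low. I'll finish the turn.

Call:
servo_tool(targets=[[-0.1,0,0,0,0,0,-1],[-0.21,0,0,0,0,0,-1],[-0.32,0,0,0,0,0,-1],[-0.43,0,0,0,0,0,-1],[-0.54,0,0,0,0,0,-1],[-0.64,0,0,0,0,0,-1],[-0.73,0,0,0,0,0,-1],[-0.73,0,0,0,0,0,-1]])

```text
time_s: 6.35
eef_pos: [0.512, 0.031, 0.1747]
eef_rot: [0.277, 0.652, 0.277, -0.65]
wrist_force: [-0.1, -0.1, 2.3]
opening: 0.155
```

```bash
python3 - <<'E'
from h import *
o=ctrl.get_obs();plan(o,[.512,.0305,.1747],90-43.6+90)
c=ctrl.camera('wrist');cv2.imwrite('pics/w5.png',cv2.resize(c['pixels'],None,fx=1.5,fy=1.5,interpolation=cv2.INTER_CUBIC))
E
```

```text
cur yaw -43.91 q [-1.720e-01  1.000e-01  1.818e+00  1.000e-03  1.221e+00  5.940e-01] pos [0.512  0.031  0.1747] t 6.35 open 0.155 F [-0.1 -0.1  2.3] M [ 0.05  0.13 -0.02]
shift [0.  0.3 0.3]
rot [ 3.1362e+00 -2.0000e-03  3.4000e-03] deg 179.7
rot [-0.0054 -0.0021 -0.0012] deg 0.3
```

View pics/w5.png

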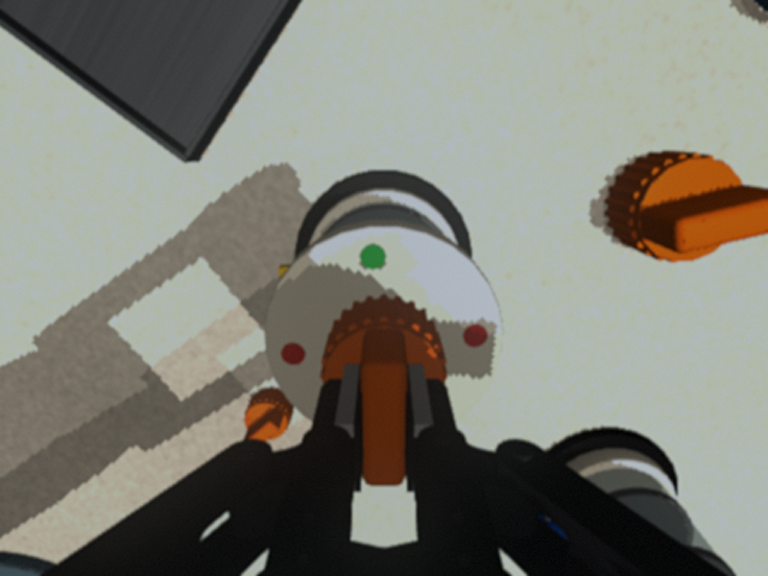

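Call:
servo_tool(targets=[[0,0,0,-2,0,0,-1],[0,0,0,-5,0,0,-1],[0,0,0,-9,0,0,-1],[0,0,0,-14,0,0,-1],[0,0,0,-20,0,0,-1],[0,0,0,-27,0,0,-1],[0,0,0,-35,0,0,-1],[0,0,0,-43,0,0,-1]])

```text
time_s: 7.4
eef_pos: [0.512, 0.0309, 0.2184]
eef_rot: [0.277, 0.652, 0.276, -0.65]
wrist_force: [-0.4, -0.5, -1.3]
opening: 0.151
```

```bash
python3 - <<'E'
from h import *
o=ctrl.get_obs();plan(o,[.512,.0305,.2177],90-43.6+90)
c=ctrl.camera('wrist');cv2.imwrite('pics/w6.png',cv2.resize(c['pixels'],None,fx=1.5,fy=1.5,interpolation=cv2.INTER_CUBIC))
c=ctrl.camera('side');cv2.imwrite('pics/s6.png',cv2.resize(c['pixels'][80:310,80:380],None,fx=2.5,fy=2.5,interpolation=cv2.INTER_CUBIC))
E
```

```text
cur yaw -43.96 q [-1.720e-01  5.200e-02  1.777e+00  1.000e-03  1.311e+00  5.950e-01] pos [0.512  0.0309 0.2184] t 7.4 open 0.151 F [-0.4 -0.5 -1.3] M [-0.01 -0.   -0.02]
shift [0.7 0.3 0.3]
rot [ 3.1353e+00 -2.4000e-03  3.6000e-03] deg 179.6
rot [-0.0063 -0.0023 -0.0015] deg 0.4
```

View pics/w6.png

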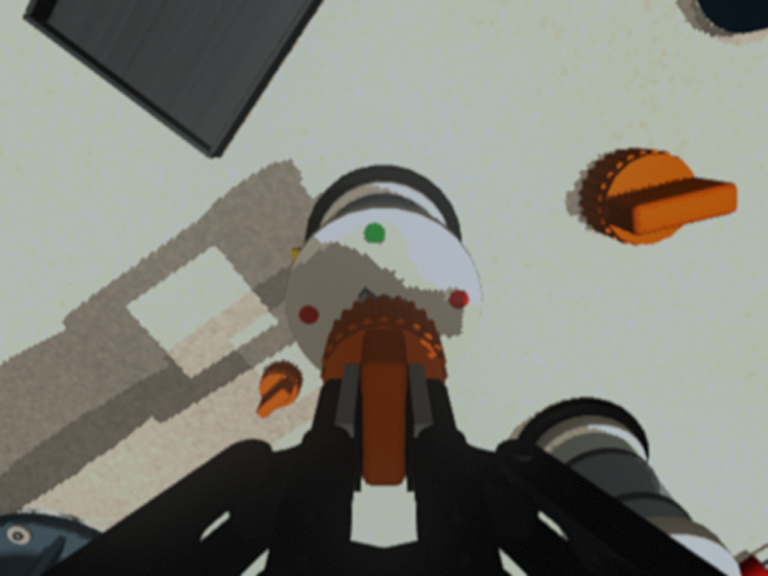

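View pics/s6.png

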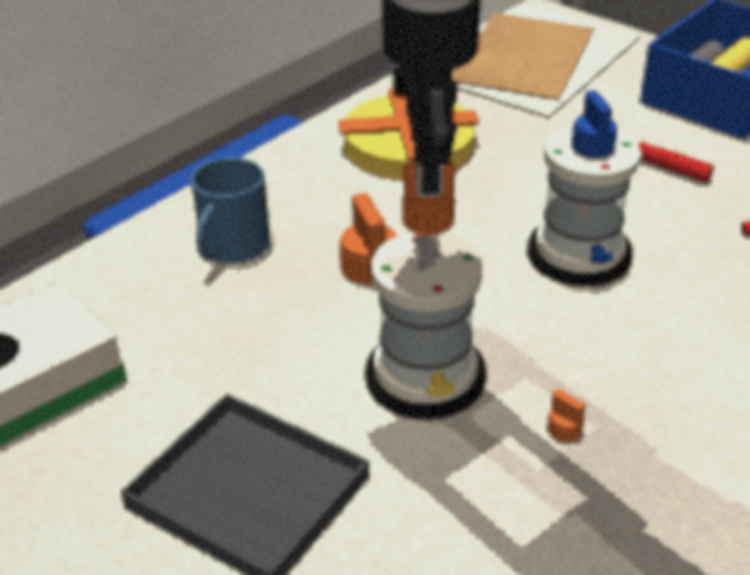

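```bash
python3 - <<'E'
from h import *
o=ctrl.get_obs();plan(o,[.536,.2405,.245],-44);plan(o,[.536,.2405,.10],-44)
E
```

```text
cur yaw -43.96 q [-1.720e-01  5.100e-02  1.776e+00  1.000e-03  1.310e+00  5.950e-01] pos [0.5126 0.0308 0.219 ] t 7.5 open 0.153 F [-0.2  0.2 -0.4] M [0.03 0.05 0.04]
shift [ -25.8 -128.6 -167.3]
rot [ 0.0008 -0.0033 -0.003 ] deg 0.3
rot [-3.1408  0.0048 -0.0052] deg 180.0
cur yaw -43.96 q [-1.720e-01  5.100e-02  1.776e+00  1.000e-03  1.310e+00  5.950e-01] pos [0.5126 0.0308 0.219 ] t 7.5 open 0.153 F [-0.2  0.2 -0.4] M [0.03 0.05 0.04]
shift [ 119.2 -129.1 -166.8]
rot [ 0.0008 -0.0033 -0.003 ] deg 0.3
rot [-3.1408  0.0048 -0.0052] deg 180.0
```

Call:
servo_tool(targets=[[0,0,0,-15,0,0,-1],[0,0,0,-25,-10,-13,-1],[0,0,0,-25,-32,-41,-1],[0,0,0,-25,-57,-74,-1],[0,0,0,-25,-82,-107,-1],[0,0,0,-25,-105,-137,-1],[0,0,0,-25,-122,-158,-1],[0,0,0,-25,-129,-167,-1]])

```text
time_s: 8.5
eef_pos: [0.5353, 0.2429, 0.2446]
eef_rot: [0.278, 0.652, 0.277, -0.649]
wrist_force: [0.0, 0.4, -0.9]
opening: 0.15
```

```bash
python3 - <<'E'
from h import *
o=ctrl.get_obs();plan(o,[.536,.2405,.05],-44)
c=ctrl.camera('wrist');cv2.imwrite('pics/w7.png',cv2.resize(c['pixels'],None,fx=1.5,fy=1.5,interpolation=cv2.INTER_CUBIC))
w=wristcam(c,o);print(proj(w,[.536,.2405,.004])*1.5)
E
```

```text
cur yaw -43.82 q [ 0.224  0.195  1.563 -0.     1.379  0.989] pos [0.5353 0.2429 0.2446] t 8.5 open 0.15 F [ 0.   0.4 -0.9] M [-0.04 -0.02 -0.03]
shift [194.6   1.6   1.9]
rot [ 0.0031 -0.0038 -0.003 ] deg 0.3
rot [-3.1385  0.0047 -0.006 ] deg 179.8
[384.07793305 239.07415112]
```

View pics/w7.png

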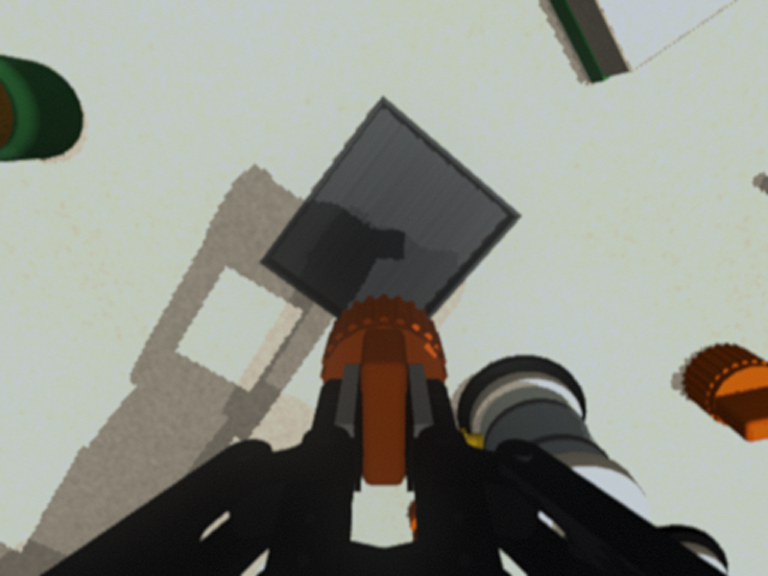

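Call:
servo_tool(targets=[[0,0,0,20,0,0,-1],[0,0,0,50,1,1,-1],[0,0,0,80,2,2,-1],[0,0,0,110,2,2,-1],[0,0,0,140,2,2,-1],[0,0,0,165,2,2,-1],[0,0,0,182,2,2,-1],[0,-0.004,-0.003,190,2,2,-1]])

```text
time_s: 9.55
eef_pos: [0.536, 0.2401, 0.0538]
eef_rot: [-0.277, -0.65, -0.277, 0.651]
wrist_force: [0.8, 0.0, -0.9]
opening: 0.15
```

```bash
python3 - <<'E'
from h import *
o=ctrl.get_obs();plan(o,[.536,.2405,.0387],-44)
c=ctrl.camera('side');cv2.imwrite('pics/s8.png',cv2.resize(c['pixels'][150:340,80:320],None,fx=3,fy=3,interpolation=cv2.INTER_CUBIC))
E
```

```text
cur yaw -43.86 q [0.219 0.424 1.692 0.    1.027 0.984] pos [0.536  0.2401 0.0538] t 9.55 open 0.15 F [ 0.8  0.  -0.9] M [ 0.03 -0.02 -0.05]
shift [15.1 -0.2 -0.3]
rot [0.0024 0.0009 0.001 ] deg 0.2
rot [-3.1392e+00 -1.5000e-03  1.4000e-03] deg 179.9
```

View pics/s8.png

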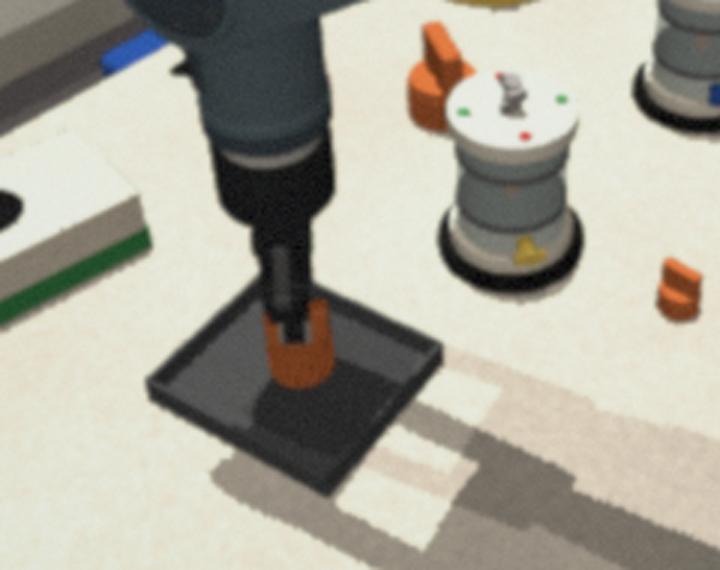

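Call:
servo_tool(targets=[[0,0,0,3,0,0,-1],[0,0,0,6,0,0,-1],[0,0,0,8.5,0,0,-1],[0,0,0,10.5,0,0,-1],[0,0,0,12,0,0,-1],[0,0,0,13,0,0,-1],[0,0,0,13.5,0,0,-1],[0,0,0,14,0,0,-1]])

```text
time_s: 10.6
eef_pos: [0.5359, 0.2401, 0.0394]
eef_rot: [-0.277, -0.65, -0.277, 0.651]
wrist_force: [0.1, -0.0, -1.0]
opening: 0.155
```

```bash
python3 - <<'E'
from h import *
o=ctrl.get_obs();plan(o,[.536,.2401,.0387],-44)
E
```

```text
cur yaw -43.86 q [0.219 0.447 1.695 0.    1.001 0.984] pos [0.5359 0.2401 0.0394] t 10.6 open 0.155 F [ 0.1 -0.  -1. ] M [-0.05 -0.01 -0.04]
shift [ 0.7  0.1 -0. ]
rot [0.0024 0.0012 0.0012] deg 0.2
rot [-3.1392e+00 -1.9000e-03  1.9000e-03] deg 179.9
```

Call:
servo_tool(targets=[[0,0,0,0.2,0,0,-1],[0,0,0,0.4,0,0,-1],[0,0,0,0.5,0,0,-1],[0,0,0,0.6,0,0,-1],[0,0,0,0.7,0,0,-1],[0,0,0,0.8,0,0,-1],[0,0,0,0.9,0,0,-1],[0,0,0,1.0,0,0,-1]])

```text
time_s: 11.6
eef_pos: [0.536, 0.2402, 0.0387]
eef_rot: [-0.277, -0.65, -0.277, 0.651]
wrist_force: [-1.7, -0.6, 4.2]
opening: 0.152
```

Contact with the tray floor: the vertical force rose to +4 N. Now I'll release.

Call:
servo_tool(targets=[[0,0,0,0,0,0,-0.6],[0,0,0,0,0,0,-0.5],[0,0,0,0,0,0,-0.3],[0,0,0,0,0,0,0.0],[0,0,0,0,0,0,0.2],[0,0,0,0,0,0,0.2],[0,0,0,0,0,0,0.2],[0,0,0,0,0,0,0.2]])

```text
time_s: 12.6
eef_pos: [0.536, 0.2401, 0.0387]
eef_rot: [-0.277, -0.65, -0.277, 0.651]
wrist_force: [0.4, -0.3, -0.1]
opening: 0.601
```

```bash
python3 - <<'E'
from h import *
o=ctrl.get_obs();plan(o,[.536,.2401,.20],-44)
c=ctrl.camera('wrist');cv2.imwrite('pics/w9.png',cv2.resize(c['pixels'],None,fx=1.5,fy=1.5,interpolation=cv2.INTER_CUBIC))
E
```

```text
cur yaw -43.86 q [0.219 0.448 1.696 0.    1.    0.984] pos [0.536  0.2401 0.0387] t 12.6 open 0.601 F [ 0.4 -0.3 -0.1] M [ 0.01 -0.04 -0.02]
shift [-1.613e+02 -1.000e-01  2.000e-01]
rot [0.0025 0.0012 0.0012] deg 0.2
rot [-3.1391e+00 -1.8000e-03  1.9000e-03] deg 179.9
```

View pics/w9.png

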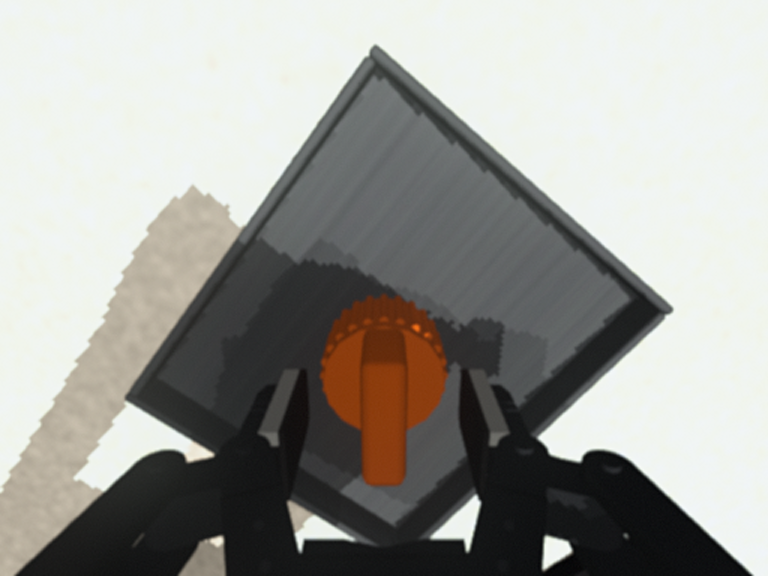

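The nut stands free in the tray, with both fingers clear of the bar. I'll retract straight up.

Call:
servo_tool(targets=[[0,0,0,-10,0,0,0.2],[0,0,0,-30,0,0,0.2],[0,0,0,-55,0,0,0.2],[0,0,0,-85,0,0,0.2],[0,0,0,-115,0,0,0.2],[0,0,0,-140,0,0,0.2],[0,0,0,-155,0,0,0.2],[0,0,0,-160,0,0,0.2]])

```text
time_s: 13.65
eef_pos: [0.5368, 0.2403, 0.2004]
eef_rot: [0.277, 0.651, 0.277, -0.65]
wrist_force: [1.4, -0.5, 0.3]
opening: 0.596
```

```bash
python3 - <<'E'
from h import *
o=ctrl.get_obs();plan(o,[.536,.2401,.20],-44)
c=ctrl.camera('wrist');cv2.imwrite('pics/w10.png',cv2.resize(c['pixels'],None,fx=1.5,fy=1.5,interpolation=cv2.INTER_CUBIC))
c=ctrl.camera('side');cv2.imwrite('pics/s10.png',cv2.resize(c['pixels'][80:340,80:400],None,fx=2.2,fy=2.2,interpolation=cv2.INTER_CUBIC))
E
```

```text
cur yaw -43.85 q [0.219 0.237 1.604 0.    1.299 0.984] pos [0.5368 0.2403 0.2004] t 13.65 open 0.596 F [ 1.4 -0.5  0.3] M [ 0.04 -0.   -0.  ]
shift [ 0.4 -0.4  0.7]
rot [ 0.0026 -0.0008 -0.0002] deg 0.2
rot [-3.139e+00  2.000e-04 -1.300e-03] deg 179.9
```

View pics/w10.png

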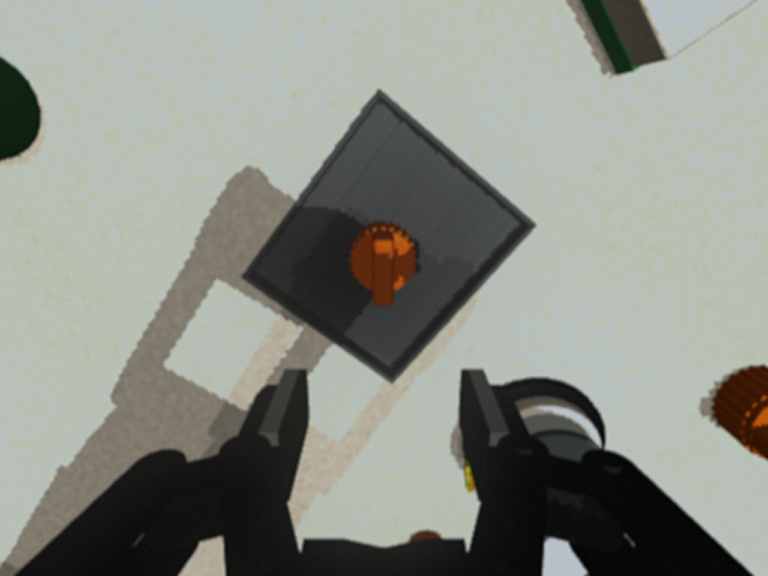

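View pics/s10.png

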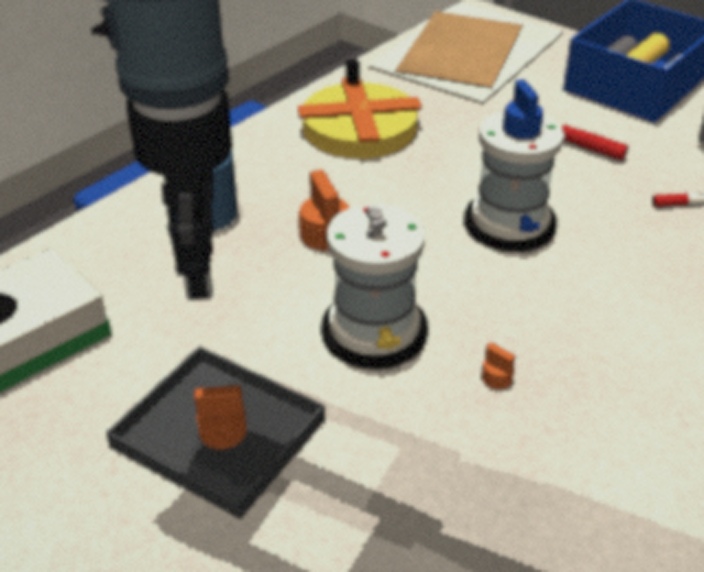

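The orange nut stands upright near the middle of the tray, at (384,262) in the wrist view and (220,418) in the side view. The stud is bare, the blue nut is undisturbed and the arm touches nothing, so I'm handing in.

```bash
python3 -c "
from h import *
print(ctrl.hand_in())"
```

```text
the job is handed in; nothing more can be done
None
```

The orange wing nut is off its sampler and standing upright, released, near the middle of the steel tray. I handed the job in at about 14 s of the 51 s allowed.

- **Unscrewing:** I gripped the nut by its bar and turned it about 90° counter-clockwise, which put the bar about 84° from the red-pip line. It then lifted straight off the stud, with no wrist force above about 2 N in the readings I took after each move.
- **Setting down:** the nut touched the tray floor with about 4 N. I opened the fingers, checked they were clear of the bar, and backed the arm straight up.
- **Last checks:** the final pictures show the stud bare, the blue nut still in place and the gripper touching nothing. Wrist forces stayed under about 5 N at every reading, and none of my checks failed. The only disagreement was between the top and side cameras, which differed by up to 8 mm on the tray's centre. I used the average, and the wrist picture agreed with it.

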